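# Pry a pressed-on bearing cover loose with a wedge

### The job

Take the wedge from its rack and work it into the seam between the steel facing of the bearing block and the pressed-on cover, from the left and right sides in turn, until the cover stands at least 8 mm off the facing on both sides and evenly (within 3 mm). Never let one side get more than 5 mm ahead of the other; pry gently and only with the wedge (keep the gripper off the cover, never ram the wedge against the facing or cover), do not disturb the dial gauge stand, and at the end hang the wedge back in its rack.

Things in the scene. Friction and masses are not known exactly. Their poses are not given: they have to be found in the camera images.
- wedge_grip (a point): Loose pry wedge, 166 mm tall, 0.28 kg, hanging upright by its collar in the rack. This point: centre of its black rubber handle (26 mm along x, 30 along y, 72 tall), 128 mm above the tip. z is up, away from the tip. The steel collar (46 x 52 mm, 10 thick) has its underside 80 mm above the tip; the blade is below it.
- wedge_tip (a point): Middle of the wedge's tip edge; axes as the handle's. Blade: 26 mm wide along y. Flat side: upright, faces +x, 9 mm to +x of the handle's axis (1 mm to +x of this point). Sloping side faces -x. 2 mm thick at the tip, 1 mm more for every 4 mm up, 18 mm from 64 mm up to the collar.
- rack_slot (a point): Centre of the slot's mouth on top of the grey wedge rack (fixed, 100 x 100 mm, 90 mm tall). Slot 34 mm along its x, 40 along its y, 84 deep. The wedge starts with its collar on the rack's top, axes within 6 degrees of the rack's and up to 4 mm off the middle each way; it need only hang so again, within 20 mm.
- block_left (a point): On the grey bearing block (fixed, 90 mm along x, 150 along y, 105 tall), on its upright front, which looks along its -x: 48 mm to +y of the middle, level with the cover's top edge (88 mm above the table). x points into the block, z up. Ahead of this front (to -x) stands first a steel facing plate, then the pry slot, then the cover.
- block_right (a point): The same point 48 mm to -y of the middle. The facing plate (144 mm wide, as tall as the block, so its face goes on 17 mm above the cover) cannot be moved; it stands 2 to 18 mm out from the block's front, different each time, level all along, and not measured: find its face by touch.
- block_mid (a point): Top edge of the block's front, in the middle, 105 mm above the table. From here an aluminium bridge, 52 mm wide along y, 14 thick and level with the block's top, reaches 60 mm out to -x over the middle of the seam. Below it a shaft stub (32 mm thick, 48 mm above the table) stands out 95 mm.
- cover_l (a joint): How far the cover's left (+y) side stands off the facing: an angle, 0 = home, 0.0104 rad per mm at the left point (48 mm off the middle), starts 0 to 0.016, ends at 0.14. Cover: aluminium, 140 mm along y, 18 thick, 8 to 88 mm above the table. Pushing the wedge down at one side opens that side only; the cover stays where it is left.
- cover (a joint): The same for the right (-y) side. Pry slots: beyond 29 mm from the middle the cover's inner side is cut back 4 mm (open at top and side edge, 70 mm deep), so the slot in front of the facing's face is 4 mm wide, plus what that side stands off. About 6 N outward on a side moves it.
- gauge_mid (a point): Centre of the round base (64 mm across, 34 high) of a loose dial gauge stand, 0.9 kg, 142 mm tall, a 48 mm dial on an arm to its -x. A bystander, left of the block.
Things that resemble listed ones, but are neither listed nor needed, are in the scene too. Leave any brown look-alike of the part that bears wedge_grip alone. Leave any orange look-alike of the part that bears rack_slot alone.

How it is judged (in metres and radians):
On the way, in this order (a step that is already met when the one before it is completed fails the run):
1. the wedge, in the seam, has opened one side by more than 3 mm (value of joint any of cover_l, cover above 0.031 rad and contact force between wedge and cover above 1 N), for 0.1 s.
2. both sides stand off at least 8 mm (value of joint each of cover_l, cover above 0.0833 rad), for 0.1 s.
At the end, for the whole second after the job is handed in: Both sides of the cover stand at least 8 mm off the facing, within 3 mm of each other; the wedge hangs at rest in the rack on its collar, upright (within 7 degrees) (all of step 2 and angle between the x axis of cover and the x axis of block, either way round below 0.0325 rad and horizontal distance between wedge_grip and rack_slot below 0.02 m and z of wedge_grip in the frame of rack_slot between 0.04 and 0.056 m and angle between wedge_grip's own z axis and vertical below 0.12 rad and linear speed of wedge below 0.02 m/s); the robot touches nothing.
It fails at once if one side of the cover more than 6 mm ahead of the other (angle between the x axis of cover and the x axis of block, either way round above 0.0625 rad).
It fails at once if the gripper pushes or pulls the cover (over 3 N) (contact force between any of the fingers, the arm and cover above 3 N).
It fails at once if the wedge is rammed: over 40 N on the cover or the block with its facing (contact force between wedge and cover above 40 N or contact force between wedge and block above 40 N).
It fails at once if the dial gauge stand is moved more than 15 mm or tipped (distance of gauge_mid from where it was at the start of the episode above 0.015 m or angle between gauge_mid's own z axis and vertical above 0.2 rad).
It also fails if it takes over 72 s, if anything falls off the work surface, if the arm or the gripper's body presses on something with over 40 N, if the wrist force passes 120 N, or if a joint passes its speed limit or range.

### The arm

A 6-joint arm with a two-finger parallel gripper is mounted at the origin on the work surface. World frame = base frame: x ahead of the robot, y to its left, z up, the work surface at z = 0. Lengths are in mm, angles in rad, forces in N, time in s.
With the tool pointing down it reaches from about 275 to 825 mm from the base axis. Payload 4.9 kg.
Tool frame: the origin (TCP) lies midway between the tips of the shut fingers; the grasp point (between the pads) lies 19 mm behind it (ctrl.grip_depth is the distance from the TCP to the grasp point, in mm); z points along the fingers, y is the line along which they close (so a half turn about z gives the same grasp; the last joint's range is limited). The gripper opens to 85 mm and grips with 20 to 120 N. Pads are 22 mm wide; open, the fingers measure 114 mm over their backs; the gripper's body (76 mm by 85 mm) begins 54 mm behind the grasp point. The pads swing forward as they close: fully open they stand 13 mm farther back than shut.
Start: joints at [0.966, 0.326, -0.193, 1.052, 0, 1.437], TCP at [249.477, 490.183, 231.281] pointing down, gripper open.
Joint ranges: [-2.65, 2.65], [-0.97, 1.79], [-1.3, 1.35], [-1.93, 2.1], [-1.47, 1.37], [-3.14, 3.14]. Speed limits (rad/s): [2.57, 2.57, 3.14, 3.14, 3.14, 3.14].

### API

Orientations are given as a unit quaternion [x, y, z, w].
In Python, from plant import ctrl gives the robot as it stands.
- The arm moves only by the tool jog_arm, never from a script. Its argument "rows" is a list of rows, each a list of 6 numbers: the shift along the tool's x, y, z each as a share of 2.5 cm, from -1 to 1, then the turn, a rotation vector about the tool's x, y, z each as a share of 0.15 rad, from -1 to 1. A call has 1 to 10 rows; each row shifts and turns the commanded pose from where the row before left it, along the tool's axes as they then stand; what a row does not reach is not made up. A row lasts 1/10 s, in which the tool goes at most 50 mm and 8.59 degrees, less where a joint would pass 70% of its speed; a pose out of reach is approached as far as the arm can. A call with a number of a shift or a turn outside -1 to 1 is refused whole. A call with a gripper value outside its range is refused whole. "fingers" is the gripper command: -1 is fully open, 1 is shut, values between are in proportion, set as the call begins (left out, the last holds). The fingers move at their own pace and stop on an object; "grip_force" is the grip in N (left out, the last holds). Time passes only in rows, so rows that do not move let the fingers close. It gives the time, the measured TCP pose, the force, the opening and the grip force at its end, in the units of the state.
- ctrl.read_state(): the state, without advancing time (a new reading comes with each control period).
- ctrl.get_image(name): name is "scene" or "top"; returns a dict with "color" (420x560x3 uint8, red, green, blue), "depth" (420x560 float32, mm along the optical axis (not along the pixel's ray), 0 where there is no reading), "fx", "fy", "cx", "cy" (pixels), "position" and "orientation" of the camera in the world. Camera axes: x right, y down, z forward; pixel columns grow to the right and rows downward; lengths in mm; the calibration is good to about 2 mm. A picture is of the moment at which its call begins.
- ctrl.hand_in(): hands the job in; it is judged then, once.
The state is a dict: "time_s": time; "joint_positions": joint angles; "qvel": joint speeds; "joint_torque": joint torques, N m; "eef_pos": TCP position; "tool_rot": TCP orientation; "ft_force": force on the tool from outside, world axes, zero at the start; "ft_torque": the same for the moment, N m; "opening": finger opening in mm; "gripper_force": force on a finger pad.
Only numpy, scipy, OpenCV 4.12 (cv2) and the standard library are available. Lean on these libraries where they do the work, as an engineer would, in place of code of your own. Each camera call takes 0.05 s, during which the arm holds its last target. There are 200 camera calls.

## Working session

There is one attempt and no reset: what is moved stays moved. The work goes in short steps, Python scripts to look and compute and a tool call to move; the robot and the scene stay as the last step left them, time stands still between calls to the robot, and variables do not carry over. Pictures are saved under pics/ and viewed, at most 10 in all, crops included, and the job is handed in when it is done.

Besides the shell and the picture viewer there is one more tool, called after "Emit:" as name(argument=value, ...) on one line, values as JSON. jog_arm: Moves the arm, as the interface text tells. Its arguments: {"type":"object","properties":{"rows":{"type":"array"},"fingers":{"type":"number"},"grip_force":{"type":"number"}},"required":["rows"]}

```bash
mkdir -p pics; ls
cat > h.py <<'E'
import numpy as np,cv2,pickle
from scipy.spatial.transform import Rotation as R
from plant import ctrl
def snap(n,f):
    im=ctrl.get_image(n); pickle.dump(im,open(f'pics/{f}.pkl','wb')); cv2.imwrite(f'pics/{f}.png',im['color'][:,:,::-1]); return im
def load(f): return pickle.load(open(f'pics/{f}.pkl','rb'))
def px(im,u,v,z=None):
    """pixel -> world; by depth or on the plane z"""
    r=np.array([(u-im['cx'])/im['fx'],(v-im['cy'])/im['fy'],1]); A=R.from_quat(im['orientation']).as_matrix(); p=np.array(im['position'])
    d=A@r
    if z is None: return p+d*im['depth'][int(v),int(u)]
    return p+d*(z-p[2])/d[2]
def crop(im,f,u0,v0,u1,v1,s): cv2.imwrite(f'pics/{f}.png',cv2.resize(im['color'][v0:v1,u0:u1,::-1],None,fx=s,fy=s,interpolation=cv2.INTER_CUBIC))
E
python3 - <<'E'
from h import *
a=snap('scene','s0');b=snap('top','t0')
for i in(a,b):print(i['position'],i['orientation'],i['fx'])
s=ctrl.read_state();print(s)
E
```

```text
pics
[1339.96880547  -83.53717448  648.36132128] [ 0.66007186  0.59106182 -0.3175407  -0.337815  ] 403.3033974351539
[ 335.78965847  -33.04036955 1228.41803514] [ 0.70593856 -0.70157678  0.06328097 -0.07373117] 400.9996348133126
{'time_s': 0.1, 'joint_positions': array([ 9.65779821e-01,  3.26886022e-01, -1.93505159e-01,  1.05200164e+00,
       -3.37346125e-05,  1.43662221e+00]), 'qvel': array([ 0.00015634, -0.00174509,  0.00166363, -0.00041217,  0.00018593,
        0.00028503]), 'joint_torque': array([ 1.08491819e-03, -4.44239902e+01,  2.63037997e+01,  7.86009390e-03,
       -1.14922877e-04,  1.44832933e-05]), 'eef_pos': array([249.17921212, 489.71478021, 230.56321242]), 'tool_rot': array([ 2.33252493e-01,  9.72415877e-01, -7.50439125e-04, -2.72629597e-04]), 'ft_force': array([-0.38392888, -0.38531145,  0.00344527]), 'ft_torque': array([-0.0166954 ,  0.02292148,  0.01619282]), 'gripper_force': 0.0, 'opening': 85.39100495758036}
```

View pics/s0.png

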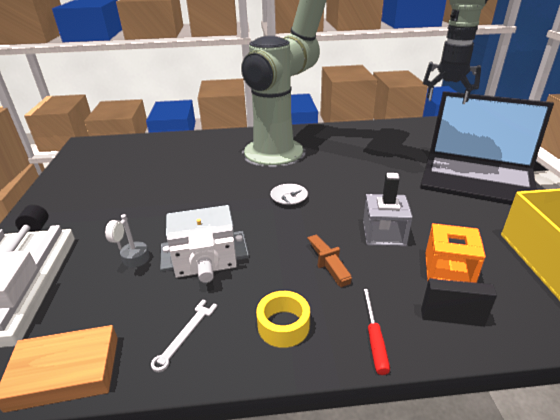

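View pics/t0.png

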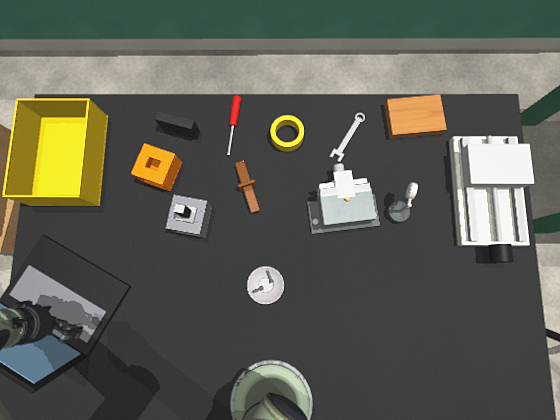

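Candidates for the wedge: the black handle in the grey rack (top 183,212; scene 391,190), the brown look-alike lying flat (top 247,187; scene 330,260) and the black slab (top 177,124). Racks: the grey one (top 188,215) and the orange one (top 157,165). By the description I take the black-handled wedge in the grey rack. The block's stub and cover point to world +x, so the block's -x is roughly world +x. I'll check close crops.

Run:
```python
from h import *
a=load('s0');b=load('t0')
A=cv2.resize(b['color'][180:250,150:230,::-1],(400,350),interpolation=cv2.INTER_CUBIC)
B=cv2.resize(b['color'][160:240,300:420,::-1],(800-400,267),interpolation=cv2.INTER_CUBIC)
C=cv2.resize(a['color'][160:250,350:430,::-1],(311,350),interpolation=cv2.INTER_CUBIC)
cv2.imwrite('pics/c1.png',np.hstack([A,C]))
D=cv2.resize(b['color'][155:240,295:420,::-1],(750,510),interpolation=cv2.INTER_CUBIC)
cv2.imwrite('pics/c2.png',D)
E=cv2.resize(a['color'][190:295,95:255,::-1],(800,525),interpolation=cv2.INTER_CUBIC)
cv2.imwrite('pics/c3.png',E)
```

```text
(no output)
```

View pics/c1.png

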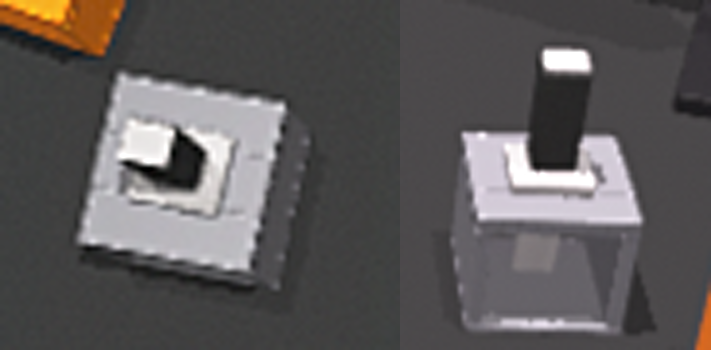

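View pics/c2.png

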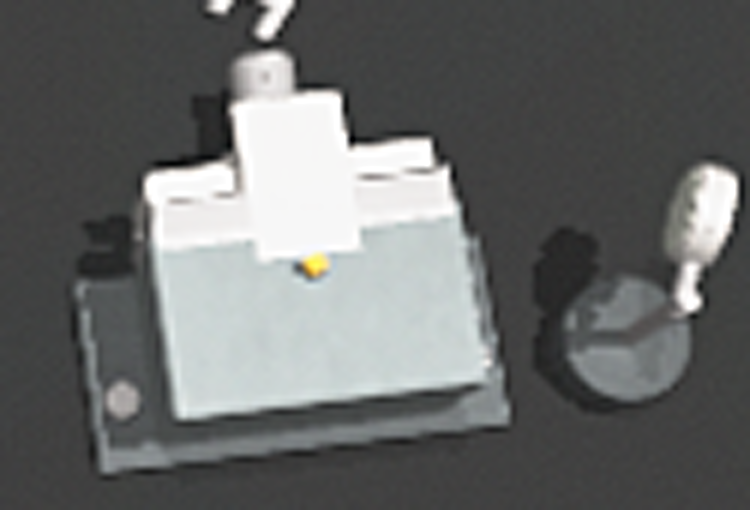

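View pics/c3.png

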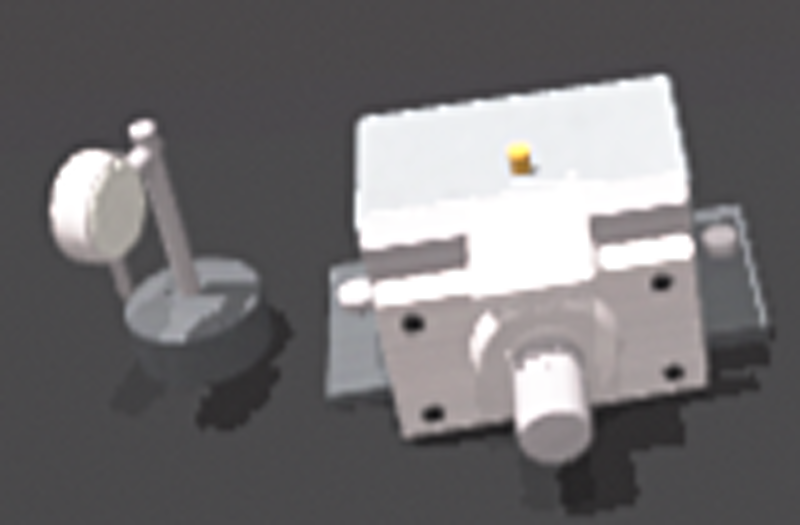

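c1: the upright black handle (top 183,212) stands on a light collar in the grey rack, and the blade shows through the rack's front. c2: the block's front edge runs (320.8,196.3)–(371.3,190.5), with a light facing ahead of it, then the dark slot, then the cover. c3: the gauge stands on the block's +y (world -y) side.

Run:
```python
from h import *
np.set_printoptions(precision=1,suppress=True)
a=load('s0');b=load('t0')
def cloud(im):
    v,u=np.mgrid[0:420,0:560]; d=im['depth']; A=R.from_quat(im['orientation']).as_matrix()
    P=np.stack([(u-im['cx'])/im['fx']*d,(v-im['cy'])/im['fy']*d,d],-1)@A.T+np.array(im['position']); return P
PT=cloud(b);PS=cloud(a)
c=lambda x,y:(295+x/6,155+y/6)
for n,x,y in[('frontL',155,248),('frontR',458,213),('rearL',180,418),('rearR',490,385),('faceL',165,205),('faceR',450,170)]:
    print(n,px(b,*c(x,y),105))
# block top region minAreaRect by depth
m=(PT[...,2]>98)&(PT[...,2]<112);m[:, :300]=0;m[:,395:]=0;m[:150]=0;m[245:]=0
print('ztop',np.median(PT[m][:,2])); 
# rack top
m=(abs(PT[...,2]-90)<6);mm=np.zeros_like(m);mm[190:245,155:220]=1;m&=mm
pts=PT[m][:,:2].astype(np.float32);print('rack',cv2.minAreaRect(pts),len(pts))
m=(abs(PT[...,2]-100)<4)&mm.astype(bool);pts=PT[m][:,:2].astype(np.float32);print('collar',cv2.minAreaRect(pts),len(pts))
m=(abs(PT[...,2]-174)<6)&mm.astype(bool);pts=PT[m];print('handle',pts.mean(0),cv2.minAreaRect(pts[:,:2].astype(np.float32)),len(pts))
m=(PS[...,2]>112)&(PS[...,2]<170);mm=np.zeros_like(m);mm[165:240,360:415]=1;m&=mm.astype(bool);print('handle front from scene',np.median(PS[m],0),m.sum())
# blade patch
u0,v0=350+537/3.89,160+252/3.89
print('blade',u0,v0,px(a,u0,v0),a['color'][int(v0),int(u0)]); print(PS[220:234,int(u0)])
# gauge
m=np.zeros((420,560),bool);m[175:225,385:425]=1;m&=PT[...,2]>15;p=PT[m];print('gauge',p.min(0),p.max(0))
```

```text
frontL [ 580.1 -140.3  105. ]
frontR [ 597.9 -285.   105. ]
rearL [ 498.3 -151.   105. ]
rearR [ 514.8 -296.9  105. ]
faceL [ 601.2 -145.4  105. ]
faceR [ 619. -282.  105.]
ztop 104.90947933494249
rack ((528.6492309570312, 247.06822204589844), (101.5024185180664, 100.73226165771484), 80.06841278076172) 869
collar ((528.8091430664062, 245.83572387695312), (105.49935150146484, 57.07102966308594), 0.9402065277099609) 135
handle [529.2 244.6 174.6] ((530.2192993164062, 246.07876586914062), (29.746889114379883, 25.83232879638672), 78.62857055664062) 104
handle front from scene [541.8 241.8 141.7] 293
blade 488.04627249357327 224.7814910025707 [525.5 535.2  -0. ] [75 72 74]
[[506.9 544.5   1.7]
 [511.9 541.7   2.1]
 [515.4 540.1   1.4]
 [518.  539.    0.1]
 [524.4 535.2   1.7]
 [530.9 531.1   3.6]
 [531.7 531.5   0.8]
 [537.4 528.1   2. ]
 [538.9 527.9  -0.2]
 [543.9 525.1   0.4]
 [551.6 520.1   3.4]
 [555.2 518.3   3. ]
 [556.5 518.2   0.7]
 [560.8 515.9   0.9]]
gauge [ 335.8 -414.2   15.7] [ 617.3  -33.  1228.4]
```

```bash
cat >> h.py <<'E'
def rot(th): # tool down, tool y at world yaw th (deg)
    t=np.radians(th); y=np.array([np.cos(t),np.sin(t),0]); z=np.array([0,0,-1.]); return R.from_matrix(np.stack([np.cross(y,z),y,z],1))
def plan(p1,th1,n,p0=None,r0=None,turn=None):
    """rows from the pose now to p1, yaw th1; turn = total about tool z (deg) if the long way is wanted"""
    s=ctrl.read_state(); p=np.array(s['eef_pos'] if p0 is None else p0,float); r=R.from_quat(s['tool_rot']) if r0 is None else r0
    P0=p.copy();r0=r;r1=rot(th1); rv=(r0.inv()*r1).as_rotvec()
    if turn is not None: rv=np.array([0,0,np.radians(turn)])
    rows=[]
    for i in range(1,n+1):
        q=P0+(np.array(p1)-P0)*i/n; w=np.round(np.r_[r.inv().apply(q-p)/25,rv/n/.15],2)
        rows.append([float(x)+0. for x in w]); p=p+r.apply(w[:3]*25); r=r*R.from_rotvec(w[3:]*.15)
    for i in range(0,n,10): print(str(rows[i:i+10]).replace(' ',''))
    return rows
def st():
    s=ctrl.read_state(); r=R.from_quat(s['tool_rot']); M=r.as_matrix()
    print('t %.1f'%s['time_s'],np.round(s['eef_pos'],2),'yaw %.2f'%np.degrees(np.arctan2(M[1,1],M[0,1])),'tilt',np.round(M[:2,2],4),'F',np.round(s['ft_force'],1),'open %.1f'%s['opening'],s['gripper_force'])
    return s
E
python3 - <<'E'
from h import *
plan([530,246,200],-10.5,16)
E
```

```text
[[-0.9,-0.22,0.08,0.0,0.0,0.53],[-0.92,-0.16,0.07,0.0,0.0,0.53],[-0.93,-0.08,0.08,0.0,0.0,0.53],[-0.92,0.0,0.08,0.0,0.0,0.53],[-0.93,0.07,0.07,0.0,0.0,0.53],[-0.92,0.14,0.08,0.0,0.0,0.53],[-0.9,0.22,0.08,0.0,0.0,0.53],[-0.89,0.28,0.07,0.0,0.0,0.53],[-0.86,0.36,0.08,0.0,0.0,0.53],[-0.83,0.42,0.08,0.0,0.0,0.53]]
[[-0.79,0.49,0.07,0.0,0.0,0.53],[-0.75,0.54,0.08,0.0,0.0,0.53],[-0.7,0.61,0.08,0.0,0.0,0.53],[-0.66,0.66,0.07,0.0,0.0,0.53],[-0.6,0.71,0.08,0.0,0.0,0.53],[-0.54,0.76,0.08,0.0,0.0,0.53]]
```

Emit:
jog_arm(rows=[[-0.9,-0.22,0.08,0.0,0.0,0.53],[-0.92,-0.16,0.07,0.0,0.0,0.53],[-0.93,-0.08,0.08,0.0,0.0,0.53],[-0.92,0.0,0.08,0.0,0.0,0.53],[-0.93,0.07,0.07,0.0,0.0,0.53],[-0.92,0.14,0.08,0.0,0.0,0.53],[-0.9,0.22,0.08,0.0,0.0,0.53],[-0.89,0.28,0.07,0.0,0.0,0.53],[-0.86,0.36,0.08,0.0,0.0,0.53],[-0.83,0.42,0.08,0.0,0.0,0.53]], fingers=-1)

```text
time_s: 1.1
eef_pos: [425.5, 336.9, 211.6]
tool_rot: [0.593, 0.805, -0.0, -0.0]
ft_force: [-0.4, 0.1, 0.8]
opening: 85.5
gripper_force: 0.0
```

Emit:
jog_arm(rows=[[-0.79,0.49,0.07,0.0,0.0,0.53],[-0.75,0.54,0.08,0.0,0.0,0.53],[-0.7,0.61,0.08,0.0,0.0,0.53],[-0.66,0.66,0.07,0.0,0.0,0.53],[-0.6,0.71,0.08,0.0,0.0,0.53],[-0.54,0.76,0.08,0.0,0.0,0.53],[0,0,0,0,0,0],[0,0,0,0,0,0]])

```text
time_s: 1.9
eef_pos: [530.1, 246.2, 199.9]
tool_rot: [0.765, 0.644, -0.001, -0.0]
ft_force: [-0.1, -0.9, -0.7]
opening: 85.8
gripper_force: 0.0
```

Run:
```python
from h import *
st(); plan([530,246,122],-10.5,5)
```

```text
t 1.9 [530.09 246.17 199.93] yaw -9.86 tilt [-0.0015 -0.0001] F [-0.1 -0.9 -0.7] open 85.8 0.0
[[0.0,0.0,0.62,0.0,0.0,0.01],[0.0,0.0,0.63,0.0,0.0,0.01],[0.0,0.0,0.62,0.0,0.0,0.01],[0.0,0.0,0.62,0.0,0.0,0.01],[-0.01,0.0,0.63,0.0,0.0,0.01]]
```

Emit:
jog_arm(rows=[[0,0,0.62,0,0,0],[0,0,0.62,0,0,0],[0,0,0.62,0,0,0],[0,0,0.62,0,0,0],[0,0,0.62,0,0,0],[0,0,0,0,0,0]])

```text
time_s: 2.5
eef_pos: [527.8, 246.8, 121.0]
tool_rot: [0.765, 0.645, -0.002, -0.001]
ft_force: [-0.8, -0.5, 0.2]
opening: 85.3
gripper_force: 0.0
```

Emit:
jog_arm(rows=[[0,0,0,0,0,0],[0,0,0,0,0,0],[0,0,0,0,0,0],[0,0,0,0,0,0],[0,0,0,0,0,0],[0,0,0,0,0,0],[0,0,0,0,0,0],[0,0,0,0,0,0]], fingers=1, grip_force=70)

```text
time_s: 3.3
eef_pos: [530.8, 246.7, 123.9]
tool_rot: [0.765, 0.644, 0.001, 0.0]
ft_force: [-2.3, 0.3, 5.0]
opening: 25.5
gripper_force: 69.2
```

Emit:
jog_arm(rows=[[0,0,-0.4,0,0,0],[0,0,-0.6,0,0,0],[0,0,-0.8,0,0,0],[0,0,-0.8,0,0,0],[0,0,-0.8,0,0,0],[0,0,-0.8,0,0,0],[0,0,-0.8,0,0,0],[0,0,0,0,0,0],[0,0,0,0,0,0]])

```text
time_s: 4.2
eef_pos: [530.3, 246.4, 247.6]
tool_rot: [0.765, 0.644, -0.0, -0.0]
ft_force: [-0.4, 0.6, -3.6]
opening: 25.6
gripper_force: 69.0
```

Run:
```python
from h import *
st(); a=snap('scene','s1'); crop(a,'c4',350,110,430,230,5)
A=R.from_quat(a['orientation']).as_matrix();v,u=np.mgrid[110:230,360:425];d=a['depth'][110:230,360:425]
P=np.stack([(u-a['cx'])/a['fx']*d,(v-a['cy'])/a['fy']*d,d],-1)@A.T+a['position']
m=(abs(P[...,1]-246)<11)&(abs(P[...,0]-530)<40)
for z in range(120,300,12):
    k=m&(abs(P[...,2]-z)<6)
    if k.sum(): print(z,k.sum(),np.round(np.median(P[k],0),1),np.ptp(P[k][:,1]).round(1))
```

```text
t 4.2 [530.27 246.37 247.58] yaw -9.86 tilt [-0.0003 -0.0002] F [-0.4  0.6 -3.6] open 25.6 68.97871613502502
132 8 [523.  247.4 136.3] 21.0
144 39 [524.3 245.8 143.7] 21.6
156 37 [526.9 244.6 156.5] 21.7
168 34 [530.1 246.3 167.6] 20.0
180 36 [533.3 246.  179.6] 21.6
192 41 [536.3 245.9 191.9] 21.5
204 39 [538.6 245.7 203.5] 21.5
216 24 [551.9 245.7 218.8] 19.6
228 70 [543.8 245.7 225.4] 21.7
240 48 [542.6 246.7 240.2] 21.9
252 32 [548.6 244.1 252.4] 21.4
264 42 [553.3 243.5 264.5] 21.1
276 42 [554.4 242.2 277. ] 21.5
288 17 [555.1 242.1 285.1] 15.8
```

View pics/c4.png

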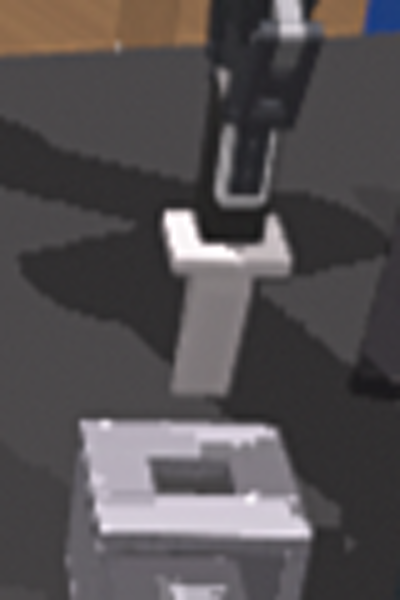

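The blade face seen from +x slopes inward going down (x 538.6 at z 204 to 523 at z 136). So the flat side faces world -x, and the wedge needs only about a 17° turn.

Run:
```python
from h import *
plan([626,-163.5,248],6.8,20)
```

```text
[[-0.77,0.33,0.0,0.0,0.0,-0.1],[-0.78,0.32,0.0,0.0,0.0,-0.1],[-0.79,0.3,-0.01,0.0,0.0,-0.1],[-0.79,0.3,0.0,0.0,0.0,-0.1],[-0.79,0.28,0.0,0.0,0.0,-0.1],[-0.8,0.27,0.0,0.0,0.0,-0.1],[-0.8,0.26,0.0,0.0,0.0,-0.1],[-0.8,0.25,-0.01,0.0,0.0,-0.1],[-0.81,0.23,0.0,0.0,0.0,-0.1],[-0.81,0.23,0.0,0.0,0.0,-0.1]]
[[-0.82,0.21,0.0,0.0,0.0,-0.1],[-0.81,0.19,-0.01,0.0,0.0,-0.1],[-0.83,0.19,0.0,0.0,0.0,-0.1],[-0.82,0.17,0.0,0.0,0.0,-0.1],[-0.83,0.17,0.0,0.0,0.0,-0.1],[-0.82,0.14,0.0,0.0,0.0,-0.1],[-0.83,0.14,-0.01,0.0,0.0,-0.1],[-0.84,0.12,0.0,0.0,0.0,-0.1],[-0.83,0.12,0.0,0.0,0.0,-0.1],[-0.84,0.09,0.0,0.0,0.0,-0.1]]
```

Emit:
jog_arm(rows=[[-0.77,0.33,0,0,0,-0.1],[-0.78,0.32,0,0,0,-0.1],[-0.79,0.3,-0.01,0,0,-0.1],[-0.79,0.3,0,0,0,-0.1],[-0.79,0.28,0,0,0,-0.1],[-0.8,0.27,0,0,0,-0.1],[-0.8,0.26,0,0,0,-0.1],[-0.8,0.25,-0.01,0,0,-0.1],[-0.81,0.23,0,0,0,-0.1],[-0.81,0.23,0,0,0,-0.1]])

```text
time_s: 5.25
eef_pos: [577.7, 40.9, 246.7]
tool_rot: [0.715, 0.7, -0.001, -0.001]
ft_force: [-0.5, -0.4, -4.4]
opening: 25.3
gripper_force: 68.8
```

Emit:
jog_arm(rows=[[-0.82,0.21,0,0,0,-0.1],[-0.81,0.19,-0.01,0,0,-0.1],[-0.83,0.19,0,0,0,-0.1],[-0.82,0.17,0,0,0,-0.1],[-0.83,0.17,0,0,0,-0.1],[-0.82,0.14,0,0,0,-0.1],[-0.83,0.14,-0.01,0,0,-0.1],[-0.84,0.12,0,0,0,-0.1],[-0.83,0.12,0,0,0,-0.1],[-0.84,0.09,0,0,0,-0.1]])

```text
time_s: 6.25
eef_pos: [625.8, -163.8, 246.9]
tool_rot: [0.66, 0.751, -0.001, -0.002]
ft_force: [-0.1, 0.9, -3.0]
opening: 25.3
gripper_force: 68.8
```

Emit:
jog_arm(rows=[[0,0,0.4,0,0,0],[0,0,0.4,0,0,0],[0,0,0.4,0,0,0],[0,0,0.34,0,0,0],[0,0,0,0,0,0],[0,0,0,0,0,0]])

```text
time_s: 6.85
eef_pos: [626.4, -162.7, 210.4]
tool_rot: [0.66, 0.751, -0.0, -0.0]
ft_force: [0.4, 0.8, -2.8]
opening: 25.3
gripper_force: 68.8
```

Run:
```python
from h import *
st(); a=snap('scene','s2'); crop(a,'c5',140,130,270,260,4.5); print(st()['time_s'])
```

```text
t 6.8 [ 626.44 -162.69  210.37] yaw 7.38 tilt [-0.0004  0.0002] F [ 0.4  0.8 -2.8] open 25.3 68.81829500198364
t 6.9 [ 626.76 -162.95  210.88] yaw 7.37 tilt [ 0.0005 -0.0002] F [-0.5  0.3 -3.2] open 25.6 68.81855607032776
6.9
```

View pics/c5.png

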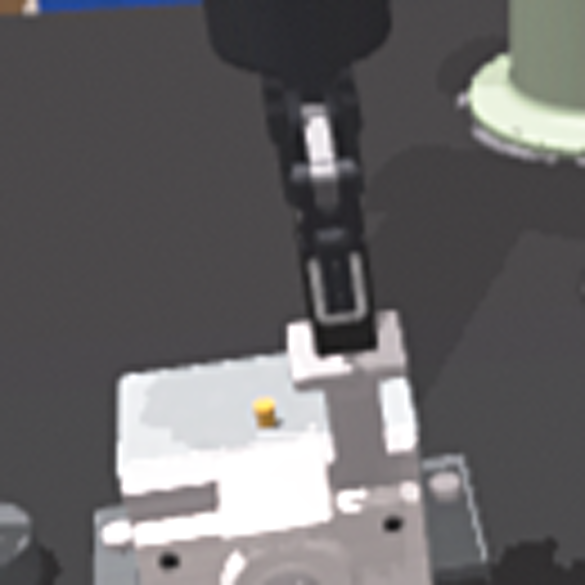

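The picture shows the blade hanging right of the bridge, tip near crop (355,485), about 4 mm from the bridge edge. I'll shift it 4 mm outward and start probing.

Emit:
jog_arm(rows=[[0.08,-0.08,0,0,0,0],[0.08,-0.08,0,0,0,0],[0,-0.04,0,0,0,0],[0,-0.04,0,0,0,0],[0,0,0,0,0,0]])

```text
time_s: 7.4
eef_pos: [620.0, -160.1, 210.7]
tool_rot: [0.66, 0.751, 0.0, 0.0]
ft_force: [-0.4, -0.1, -3.1]
opening: 25.1
gripper_force: 68.8
```

Emit:
jog_arm(rows=[[0,-0.03,0,0,0,0],[0,-0.03,0,0,0,0],[0,0,0,0,0,0]])

```text
time_s: 7.7
eef_pos: [618.5, -160.3, 210.5]
tool_rot: [0.66, 0.751, -0.0, -0.0]
ft_force: [0.3, 0.4, -3.2]
opening: 25.3
gripper_force: 68.8
```

Emit:
jog_arm(rows=[[0,-0.03,0,0,0,0],[0,-0.03,0,0,0,0],[0,0,0,0,0,0]])

```text
time_s: 8.0
eef_pos: [617.0, -160.5, 210.5]
tool_rot: [0.66, 0.751, -0.0, -0.0]
ft_force: [-0.8, 0.7, -2.7]
opening: 25.0
gripper_force: 68.8
```

Emit:
jog_arm(rows=[[0,-0.03,0,0,0,0],[0,-0.03,0,0,0,0],[0,0,0,0,0,0]])

```text
time_s: 8.3
eef_pos: [615.5, -160.7, 210.5]
tool_rot: [0.66, 0.751, -0.0, -0.0]
ft_force: [-0.5, 0.6, -3.1]
opening: 25.8
gripper_force: 68.8
```

Emit:
jog_arm(rows=[[0,-0.03,0,0,0,0],[0,-0.03,0,0,0,0],[0,0,0,0,0,0]])

```text
time_s: 8.6
eef_pos: [614.8, -160.7, 210.6]
tool_rot: [0.66, 0.751, 0.001, 0.0]
ft_force: [2.7, 0.3, -4.3]
opening: 25.3
gripper_force: 68.7
```

Emit:
jog_arm(rows=[[0,0.065,0,0,0,0],[0,0,0,0,0,0],[0,0,0.1,0,0,0],[0,0,0.1,0,0,0],[0,0,0.1,0,0,0],[0,0,0.08,0,0,0],[0,0,0.06,0,0,0],[0,0,0.04,0,0,0],[0,0,0.04,0,0,0],[0,0,0,0,0,0]])

```text
time_s: 9.6
eef_pos: [615.7, -160.6, 197.4]
tool_rot: [0.66, 0.751, -0.0, -0.0]
ft_force: [0.7, 0.4, -2.5]
opening: 25.2
gripper_force: 69.0
```

Emit:
jog_arm(rows=[[0,0,0.06,0,0,0],[0,0,0.06,0,0,0],[0,0,0.06,0,0,0],[0,0,0.06,0,0,0],[0,0,0.06,0,0,0],[0,0,0,0,0,0]])

```text
time_s: 10.2
eef_pos: [615.5, -160.8, 190.5]
tool_rot: [0.66, 0.751, -0.0, 0.0]
ft_force: [-3.0, 0.1, 2.7]
opening: 25.2
gripper_force: 69.7
```

Emit:
jog_arm(rows=[[0,0,0.05,0,0,0],[0,0,0.05,0,0,0],[0,0,0.05,0,0,0],[0,0,0.05,0,0,0],[0,0,0,0,0,0]])

```text
time_s: 10.7
eef_pos: [615.6, -160.7, 184.8]
tool_rot: [0.66, 0.751, -0.0, -0.0]
ft_force: [-3.6, 0.1, 3.0]
opening: 25.0
gripper_force: 69.8
```

Emit:
jog_arm(rows=[[0,0,0.05,0,0,0],[0,0,0.05,0,0,0],[0,0,0.05,0,0,0],[0,0,0.05,0,0,0],[0,0,0,0,0,0]])

```text
time_s: 11.2
eef_pos: [615.6, -160.6, 179.7]
tool_rot: [0.66, 0.751, -0.0, -0.0]
ft_force: [-4.1, -0.2, 3.4]
opening: 25.3
gripper_force: 69.9
```

Run:
```python
from h import *
st(); b=snap('top','t1'); a=snap('scene','s3'); crop(a,'c6',150,190,260,280,7); st()
```

```text
t 11.2 [ 615.6  -160.58  179.7 ] yaw 7.33 tilt [-0.0004  0.0002] F [-4.1 -0.2  3.4] open 25.3 69.87537503242493
t 11.3 [ 615.57 -160.6   179.71] yaw 7.33 tilt [-0.0005  0.0002] F [-4.3 -0.3  2.6] open 25.3 69.83375430107117
```

View pics/c6.png

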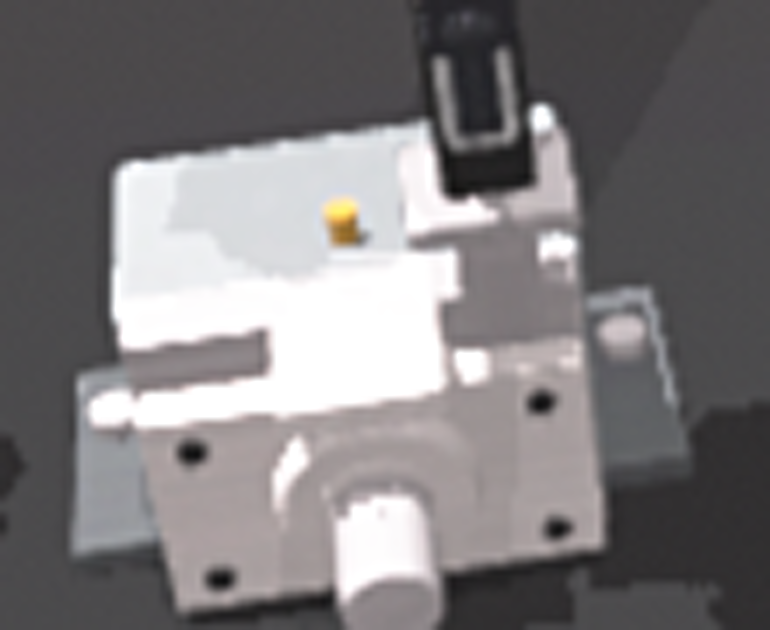

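The picture shows the blade seated in the right slot (crop 510,350). I'll measure the opening from the shift of the cover's front plane against the first image.

```bash
cat >> h.py <<'E'
ey=np.array([.118,-.993]);M0=np.array([610.1,-213.7])
def cov(f):
    im=load(f); A=R.from_quat(im['orientation']).as_matrix(); out=[]
    v,u=np.mgrid[225:282,160:245]; d=im['depth'][225:282,160:245]
    P=np.stack([(u-im['cx'])/im['fx']*d,(v-im['cy'])/im['fy']*d,d],-1)@A.T+im['position']
    y=(P[...,:2]-M0)@ey; x=(P[...,:2]-M0)@np.array([ey[1],-ey[0]]) # x into block
    o=-x
    k=(P[...,2]>15)&(P[...,2]<80)&(o>10)&(o<45)&(abs(y)>38)&(abs(y)<64)
    y,o=y[k],o[k]
    for _ in range(4):
        c=np.polyfit(y,o,1); e=o-np.polyval(c,y); g=abs(e)<2.5*e.std()+.3; y,o=y[g],o[g]
    print(f,len(y),'std %.2f'%e.std(),'L %.2f R %.2f'%(np.polyval(c,48),np.polyval(c,-48)),'ang %.4f'%c[0])
    return c
def cmp(f,g='s0'):
    a=cov(g);b=cov(f);d=np.array(b)-a;print('rise L %.2f R %.2f'%(np.polyval(d,48),np.polyval(d,-48)))
E
python3 - <<'E'
from h import *
cmp('s2');cmp('s3');cmp('s1')
E
```

```text
s0 509 std 1.22 L 20.80 R 19.35 ang 0.0151
s2 511 std 1.23 L 20.84 R 19.41 ang 0.0150
rise L 0.04 R 0.05
s0 509 std 1.22 L 20.80 R 19.35 ang 0.0151
s3 518 std 1.22 L 20.80 R 22.06 ang -0.0132
rise L -0.00 R 2.71
s0 509 std 1.22 L 20.80 R 19.35 ang 0.0151
s1 510 std 1.28 L 20.84 R 19.29 ang 0.0161
rise L 0.03 R -0.06
```

Emit:
jog_arm(rows=[[0,0,0.05,0,0,0],[0,0,0.04,0,0,0],[0,0,0,0,0,0],[0,0,0,0,0,0],[0,0,0,0,0,0]])

```text
time_s: 11.8
eef_pos: [615.6, -160.6, 177.6]
tool_rot: [0.66, 0.751, -0.0, -0.0]
ft_force: [-3.9, 0.7, 3.9]
opening: 25.6
gripper_force: 69.9
```

Run:
```python
from h import *
st(); snap('scene','s4'); cmp('s4')
```

```text
t 11.8 [ 615.61 -160.59  177.57] yaw 7.33 tilt [-0.0004  0.0002] F [-3.9  0.7  3.9] open 25.6 69.94146466255188
s0 509 std 1.22 L 20.80 R 19.35 ang 0.0151
s4 510 std 1.26 L 20.72 R 22.65 ang -0.0201
rise L -0.08 R 3.29
```

Emit:
jog_arm(rows=[[0,0,-0.2,0,0,0],[0,0,-0.4,0,0,0],[0,0,-0.6,0,0,0],[0,0,-0.7,0,0,0],[0,0.2,0,0,0,0],[-0.5,0,0,0,0,0],[-0.8,0,0,0,0,0],[-0.8,0,0,0,0,0],[-0.8,0,0,0,0,0],[-0.8,0,0,0,0,0]])

```text
time_s: 12.85
eef_pos: [632.2, -254.6, 224.2]
tool_rot: [0.661, 0.75, -0.0, -0.0]
ft_force: [0.7, -1.0, -4.4]
opening: 24.9
gripper_force: 69.2
```

Emit:
jog_arm(rows=[[-0.38,0,0,0,0,0],[0,0,0.3,0,0,0],[0,0,0.26,0,0,0],[0,-0.05,0,0,0,0],[0,-0.04,0,0,0,0],[0,0,0,0,0,0],[0,0,0,0,0,0]])

```text
time_s: 13.55
eef_pos: [631.8, -261.0, 211.8]
tool_rot: [0.66, 0.751, 0.0, 0.0]
ft_force: [-0.0, -0.1, -3.4]
opening: 25.1
gripper_force: 69.3
```

Run:
```python
from h import *
st(); snap('scene','s5'); cmp('s5'); crop(load('s5'),'c7',130,170,260,280,5.5)
```

```text
t 13.6 [ 631.77 -261.04  211.82] yaw 7.38 tilt [ 0.0007 -0.0004] F [-0.  -0.1 -3.4] open 25.1 69.32890176773071
s0 509 std 1.22 L 20.80 R 19.35 ang 0.0151
s5 518 std 1.24 L 20.83 R 22.63 ang -0.0187
rise L 0.03 R 3.27
```

View pics/c7.png

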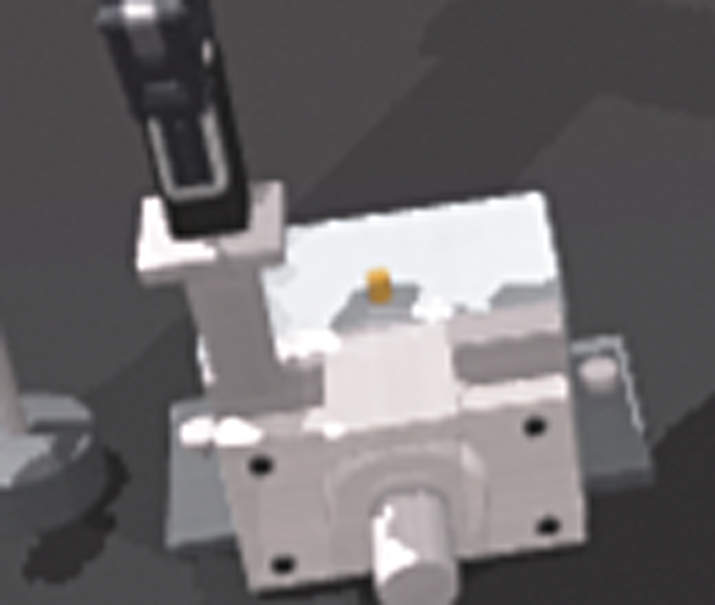

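Blade hangs over the left slot (tip near crop 250,410), about 40 px from the bridge and flush with the cover's outer edge. I'll shift it 5 mm inward and probe.

Emit:
jog_arm(rows=[[0.1,-0.05,0,0,0,0],[0.1,-0.05,0,0,0,0],[0,0,0,0,0,0]])

```text
time_s: 13.9
eef_pos: [628.2, -256.3, 211.4]
tool_rot: [0.66, 0.751, 0.0, -0.0]
ft_force: [0.5, -0.3, -2.9]
opening: 25.5
gripper_force: 69.3
```

Emit:
jog_arm(rows=[[0,-0.03,0,0,0,0],[0,-0.03,0,0,0,0],[0,0,0,0,0,0]])

```text
time_s: 14.2
eef_pos: [627.2, -257.0, 211.4]
tool_rot: [0.66, 0.751, 0.0, 0.0]
ft_force: [1.1, -0.1, -3.1]
opening: 25.5
gripper_force: 69.1
```

Emit:
jog_arm(rows=[[0,-0.03,0,0,0,0],[0,0,0,0,0,0],[0,0,0,0,0,0]])

```text
time_s: 14.5
eef_pos: [626.9, -257.0, 211.4]
tool_rot: [0.66, 0.751, 0.001, 0.0]
ft_force: [4.3, 1.2, -4.0]
opening: 25.2
gripper_force: 69.2
```

Emit:
jog_arm(rows=[[0,0.068,0,0,0,0],[0,0,0,0,0,0],[0,0,0.12,0,0,0],[0,0,0.12,0,0,0],[0,0,0.1,0,0,0],[0,0,0.06,0,0,0],[0,0,0.06,0,0,0],[0,0,0.06,0,0,0],[0,0,0.06,0,0,0],[0,0,0,0,0,0]])

```text
time_s: 15.5
eef_pos: [627.6, -256.8, 196.5]
tool_rot: [0.66, 0.751, -0.0, -0.0]
ft_force: [-0.0, 1.2, -3.2]
opening: 25.3
gripper_force: 69.4
```

Emit:
jog_arm(rows=[[0,0,0.08,0,0,0],[0,0,0.08,0,0,0],[0,0,0.08,0,0,0],[0,0,0.08,0,0,0],[0,0,0.08,0,0,0],[0,0,0,0,0,0]])

```text
time_s: 16.1
eef_pos: [627.7, -257.2, 187.3]
tool_rot: [0.66, 0.751, -0.0, 0.0]
ft_force: [-1.7, -0.3, 2.2]
opening: 25.3
gripper_force: 70.2
```

Emit:
jog_arm(rows=[[0,0,0.08,0,0,0],[0,0,0.08,0,0,0],[0,0,0.08,0,0,0],[0,0,0.08,0,0,0],[0,0,0.08,0,0,0],[0,0,0,0,0,0]])

```text
time_s: 16.7
eef_pos: [627.7, -257.3, 177.0]
tool_rot: [0.66, 0.751, -0.0, 0.0]
ft_force: [-3.4, -2.4, 3.7]
opening: 25.2
gripper_force: 70.3
```

Run:
```python
from h import *
st(); snap('scene','s6'); cmp('s6')
```

```text
t 16.7 [ 627.67 -257.33  176.99] yaw 7.33 tilt [-0.0001 -0.001 ] F [-3.4 -2.4  3.7] open 25.2 70.28193712234497
s0 509 std 1.22 L 20.80 R 19.35 ang 0.0151
s6 519 std 1.35 L 23.54 R 22.67 ang 0.0091
rise L 2.74 R 3.32
```

Emit:
jog_arm(rows=[[0,0,0.08,0,0,0],[0,0,0.08,0,0,0],[0,0,0.08,0,0,0],[0,0,0.08,0,0,0],[0,0,0.08,0,0,0],[0,0,0.08,0,0,0],[0,0,0,0,0,0]])

```text
time_s: 17.45
eef_pos: [627.7, -257.1, 164.7]
tool_rot: [0.66, 0.751, -0.0, 0.0]
ft_force: [-3.4, -1.9, 2.8]
opening: 25.5
gripper_force: 70.2
```

Run:
```python
from h import *
st(); snap('scene','s7'); cmp('s7')
```

```text
t 17.4 [ 627.65 -257.12  164.67] yaw 7.33 tilt [-0.0003 -0.0004] F [-3.4 -1.9  2.8] open 25.5 70.16748189926147
s0 509 std 1.22 L 20.80 R 19.35 ang 0.0151
s7 516 std 1.17 L 27.05 R 22.96 ang 0.0426
rise L 6.25 R 3.61
```

Emit:
jog_arm(rows=[[0,0,-0.2,0,0,0],[0,0,-0.4,0,0,0],[0,0,-0.6,0,0,0],[0,0,-0.6,0,0,0],[0,0,-0.6,0,0,0],[0,0.16,0,0,0,0],[0.7,0,0,0,0,0],[0.8,0,0,0,0,0],[0.8,0,0,0,0,0],[0.8,0,0,0,0,0]])

```text
time_s: 18.5
eef_pos: [621.4, -177.4, 224.0]
tool_rot: [0.66, 0.751, 0.0, -0.001]
ft_force: [1.1, -0.9, -2.8]
opening: 25.3
gripper_force: 69.5
```

Emit:
jog_arm(rows=[[0.7,0,0,0,0,0],[0,0,0,0,0,0],[0,-0.15,0.1,0,0,0],[0,0,0.4,0,0,0],[0,0,0,0,0,0],[0,0,0,0,0,0]])

```text
time_s: 19.1
eef_pos: [615.7, -163.2, 211.6]
tool_rot: [0.661, 0.751, -0.0, -0.0]
ft_force: [-0.5, -0.5, -2.7]
opening: 25.7
gripper_force: 69.5
```

Run:
```python
from h import *
st(); snap('scene','s8'); cmp('s8')
```

```text
t 19.1 [ 615.69 -163.22  211.58] yaw 7.27 tilt [-0.0008  0.0003] F [-0.5 -0.5 -2.7] open 25.7 69.50647115707397
s0 509 std 1.22 L 20.80 R 19.35 ang 0.0151
s8 512 std 1.18 L 27.04 R 22.98 ang 0.0423
rise L 6.24 R 3.63
```

Emit:
jog_arm(rows=[[0,0.01,0.2,0,0,0],[0,0,0.2,0,0,0],[0,0,0.2,0,0,0],[0,0,0.2,0,0,0],[0,0,0.2,0,0,0],[0,0,0.1,0,0,0],[0,0,0.1,0,0,0],[0,0,0.1,0,0,0],[0,0,0,0,0,0]])

```text
time_s: 20.05
eef_pos: [615.7, -162.7, 179.5]
tool_rot: [0.66, 0.751, -0.0, -0.0]
ft_force: [-0.7, -1.1, -2.4]
opening: 25.5
gripper_force: 69.6
```

Emit:
jog_arm(rows=[[0,0,0.08,0,0,0],[0,0,0.08,0,0,0],[0,0,0.08,0,0,0],[0,0,0.08,0,0,0],[0,0,0.08,0,0,0],[0,0,0.08,0,0,0],[0,0,0.08,0,0,0],[0,0,0,0,0,0]])

```text
time_s: 20.85
eef_pos: [615.9, -162.6, 165.3]
tool_rot: [0.66, 0.751, -0.0, -0.0]
ft_force: [-4.2, -0.9, 1.4]
opening: 25.0
gripper_force: 70.2
```

Run:
```python
from h import *
st(); snap('scene','s9'); cmp('s9')
```

```text
t 20.9 [ 615.86 -162.6   165.3 ] yaw 7.33 tilt [-0.0008  0.    ] F [-4.2 -0.9  1.4] open 25.0 70.21198868751526
s0 509 std 1.22 L 20.80 R 19.35 ang 0.0151
s9 513 std 1.23 L 26.87 R 25.95 ang 0.0097
rise L 6.07 R 6.59
```

Emit:
jog_arm(rows=[[0,0,0.08,0,0,0],[0,0,0.08,0,0,0],[0,0,0.08,0,0,0],[0,0,0.08,0,0,0],[0,0,0.08,0,0,0],[0,0,0.08,0,0,0],[0,0,0,0,0,0]])

```text
time_s: 21.6
eef_pos: [615.8, -162.5, 153.6]
tool_rot: [0.661, 0.751, -0.0, -0.0]
ft_force: [-6.0, -1.0, 2.4]
opening: 25.4
gripper_force: 70.5
```

Emit:
jog_arm(rows=[[0,0,-0.2,0,0,0],[0,0,-0.4,0,0,0],[0,0,-0.7,0,0,0],[0,0,-0.8,0,0,0],[0,0,-0.8,0,0,0],[0,0.16,0,0,0,0],[-0.7,0,0,0,0,0],[-0.8,0,0,0,0,0],[-0.8,0,0,0,0,0],[-0.8,0,0,0,0,0]])

```text
time_s: 22.6
eef_pos: [629.8, -241.4, 225.0]
tool_rot: [0.661, 0.75, -0.0, -0.001]
ft_force: [0.3, 0.2, -2.4]
opening: 25.4
gripper_force: 69.6
```

Emit:
jog_arm(rows=[[-0.7,0,0,0,0,0],[0,0,0,0,0,0],[0,-0.13,0.1,0,0,0],[0,0,0.4,0,0,0],[0,0,0,0,0,0],[0,0,0,0,0,0]])

```text
time_s: 23.2
eef_pos: [628.7, -255.8, 213.2]
tool_rot: [0.66, 0.751, -0.0, -0.001]
ft_force: [-0.6, 0.5, -2.9]
opening: 25.5
gripper_force: 69.5
```

Run:
```python
from h import *
st(); snap('scene','s10'); cmp('s10')
```

```text
t 23.2 [ 628.69 -255.82  213.18] yaw 7.39 tilt [-0.0012  0.0008] F [-0.6  0.5 -2.9] open 25.5 69.51602339744568
s0 509 std 1.22 L 20.80 R 19.35 ang 0.0151
s10 516 std 1.18 L 26.78 R 28.86 ang -0.0216
rise L 5.98 R 9.50
```

Emit:
jog_arm(rows=[[0,-0.03,0.2,0,0,0],[0,0,0.2,0,0,0],[0,0,0.2,0,0,0],[0,0,0.2,0,0,0],[0,0,0.2,0,0,0],[0,0,0.2,0,0,0],[0,0,0.2,0,0,0],[0,0,0.1,0,0,0],[0,0,0.1,0,0,0],[0,0,0,0,0,0]])

```text
time_s: 24.25
eef_pos: [628.2, -256.7, 173.4]
tool_rot: [0.66, 0.751, -0.0, -0.0]
ft_force: [0.5, 0.9, -3.8]
opening: 25.2
gripper_force: 69.5
```

Emit:
jog_arm(rows=[[0,0,0.08,0,0,0],[0,0,0.08,0,0,0],[0,0,0.08,0,0,0],[0,0,0.08,0,0,0],[0,0,0.08,0,0,0],[0,0,0.08,0,0,0],[0,0,0.08,0,0,0],[0,0,0.08,0,0,0],[0,0,0,0,0,0]])

```text
time_s: 25.15
eef_pos: [627.8, -257.2, 157.9]
tool_rot: [0.661, 0.751, -0.001, -0.0]
ft_force: [-5.4, -1.4, 2.3]
opening: 25.3
gripper_force: 70.4
```

Run:
```python
from h import *
st(); snap('scene','s11'); cmp('s11')
```

```text
t 25.1 [ 627.81 -257.19  157.86] yaw 7.32 tilt [-0.0009 -0.0008] F [-5.4 -1.4  2.3] open 25.3 70.37092566490173
s0 509 std 1.22 L 20.80 R 19.35 ang 0.0151
s11 518 std 1.17 L 28.36 R 28.93 ang -0.0059
rise L 7.56 R 9.58
```

Emit:
jog_arm(rows=[[0,0,0.08,0,0,0],[0,0,0.08,0,0,0],[0,0,0.08,0,0,0],[0,0,0.05,0,0,0],[0,0,0,0,0,0],[0,0,0,0,0,0]])

```text
time_s: 25.8
eef_pos: [627.8, -257.1, 150.5]
tool_rot: [0.66, 0.751, -0.001, -0.0]
ft_force: [-5.1, -0.5, 2.8]
opening: 25.5
gripper_force: 70.3
```

Emit:
jog_arm(rows=[[0,0,-0.2,0,0,0],[0,0,-0.4,0,0,0],[0,0,-0.7,0,0,0],[0,0,-0.8,0,0,0],[0,0,-0.8,0,0,0],[0,0,-0.8,0,0,0],[0,0,-0.2,0,0,0],[0,0,0,0,0,0],[0,0,0,0,0,0]])

```text
time_s: 26.7
eef_pos: [628.3, -256.5, 247.1]
tool_rot: [0.66, 0.751, 0.0, -0.0]
ft_force: [-0.2, -0.2, -2.9]
opening: 25.4
gripper_force: 69.7
```

Run:
```python
from h import *
st(); snap('scene','s12'); cmp('s12'); plan([530.3,246.4,248],-9.86,21)
```

```text
t 26.7 [ 628.27 -256.46  247.12] yaw 7.35 tilt [-0.0005  0.0008] F [-0.2 -0.2 -2.9] open 25.4 69.74814176559448
s0 509 std 1.22 L 20.80 R 19.35 ang 0.0151
s12 518 std 1.18 L 30.45 R 29.04 ang 0.0146
rise L 9.65 R 9.69
[[0.97,-0.06,0.0,0.0,0.0,0.1],[0.98,-0.08,0.0,0.0,0.0,0.1],[0.97,-0.09,0.0,0.0,0.0,0.1],[0.97,-0.11,0.0,0.0,0.0,0.1],[0.97,-0.12,-0.01,0.0,0.0,0.1],[0.96,-0.13,0.0,0.0,0.0,0.1],[0.97,-0.15,0.0,0.0,0.0,0.1],[0.96,-0.16,0.0,0.0,0.0,0.1],[0.96,-0.18,0.0,0.0,0.0,0.1],[0.95,-0.19,0.0,0.0,0.0,0.1]]
[[0.96,-0.21,0.0,0.0,0.0,0.1],[0.95,-0.22,0.0,0.0,0.0,0.1],[0.94,-0.24,0.0,0.0,0.0,0.1],[0.95,-0.25,-0.01,0.0,0.0,0.1],[0.94,-0.26,0.0,0.0,0.0,0.1],[0.93,-0.28,0.0,0.0,0.0,0.1],[0.93,-0.29,0.0,0.0,0.0,0.1],[0.93,-0.31,0.0,0.0,0.0,0.1],[0.92,-0.32,0.0,0.0,0.0,0.1],[0.92,-0.33,0.0,0.0,0.0,0.1]]
[[0.91,-0.35,0.0,0.0,0.0,0.1]]
```

Both sides have risen about 9.7 mm, evenly. Next I take the wedge back to the rack.

Emit:
jog_arm(rows=[[0.97,-0.06,0,0,0,0.1],[0.98,-0.08,0,0,0,0.1],[0.97,-0.09,0,0,0,0.1],[0.97,-0.11,0,0,0,0.1],[0.97,-0.12,-0.01,0,0,0.1],[0.96,-0.13,0,0,0,0.1],[0.97,-0.15,0,0,0,0.1],[0.96,-0.16,0,0,0,0.1],[0.96,-0.18,0,0,0,0.1],[0.95,-0.19,0,0,0,0.1]])

```text
time_s: 27.75
eef_pos: [581.1, -16.3, 247.1]
tool_rot: [0.715, 0.699, -0.0, -0.001]
ft_force: [1.4, 0.3, -3.3]
opening: 25.2
gripper_force: 69.5
```

Emit:
jog_arm(rows=[[0.96,-0.21,0,0,0,0.1],[0.95,-0.22,0,0,0,0.1],[0.94,-0.24,0,0,0,0.1],[0.95,-0.25,-0.01,0,0,0.1],[0.94,-0.26,0,0,0,0.1],[0.93,-0.28,0,0,0,0.1],[0.93,-0.29,0,0,0,0.1],[0.93,-0.31,0,0,0,0.1],[0.92,-0.32,0,0,0,0.1],[0.92,-0.33,0,0,0,0.1]])

```text
time_s: 28.75
eef_pos: [534.5, 223.0, 247.4]
tool_rot: [0.765, 0.643, -0.001, -0.001]
ft_force: [0.1, 0.0, -3.0]
opening: 25.2
gripper_force: 69.5
```

Emit:
jog_arm(rows=[[0.91,-0.35,0,0,0,0.1],[0,0,0,0,0,0],[0,0,0,0,0,0],[0,0,0,0,0,0]])

```text
time_s: 29.15
eef_pos: [530.5, 245.4, 247.9]
tool_rot: [0.77, 0.638, -0.001, -0.0]
ft_force: [0.0, 0.5, -1.9]
opening: 25.3
gripper_force: 69.5
```

Run:
```python
from h import *
st(); plan([530.3,246.4,123],-9.86,10)
```

```text
t 29.1 [530.47 245.4  247.89] yaw -10.74 tilt [-0.001  -0.0006] F [ 0.   0.5 -1.9] open 25.3 69.5444905757904
[[0.0,0.0,0.5,0.0,0.0,-0.01],[0.01,0.0,0.5,0.0,0.0,-0.01],[0.0,0.0,0.5,0.0,0.0,-0.01],[0.01,0.0,0.5,0.0,0.0,-0.01],[0.0,0.0,0.5,0.0,0.0,-0.01],[0.01,-0.01,0.5,0.0,0.0,-0.01],[0.0,0.0,0.5,0.0,0.0,-0.01],[0.0,0.0,0.5,0.0,0.0,-0.01],[0.01,0.0,0.5,0.0,0.0,-0.01],[0.0,0.0,0.5,0.0,0.0,-0.01]]
```

Emit:
jog_arm(rows=[[0.04,0,0.4,0,0,0],[0,0,0.6,0,0,0],[0,0,0.6,0,0,0],[0,0,0.6,0,0,0],[0,0,0.6,0,0,0],[0,0,0.6,0,0,0],[0,0,0.6,0,0,0],[0,0,0.5,0,0,0],[0,0,0.3,0,0,0],[0,0,0,0,0,0]])

```text
time_s: 30.15
eef_pos: [530.0, 246.4, 127.1]
tool_rot: [0.77, 0.638, -0.001, -0.0]
ft_force: [0.4, -0.1, -2.9]
opening: 25.4
gripper_force: 69.5
```

Emit:
jog_arm(rows=[[0,0,0.06,0,0,0],[0,0,0.04,0,0,0],[0,0,0,0,0,0]])

```text
time_s: 30.45
eef_pos: [531.2, 247.1, 126.5]
tool_rot: [0.77, 0.638, 0.0, 0.0]
ft_force: [1.3, -0.7, -2.3]
opening: 25.2
gripper_force: 69.5
```

Emit:
jog_arm(rows=[[0,0,0.04,0,0,0],[0,0,0.04,0,0,0],[0,0,0,0,0,0],[0,0,0,0,0,0]])

```text
time_s: 30.85
eef_pos: [530.8, 247.0, 124.0]
tool_rot: [0.77, 0.638, -0.0, -0.0]
ft_force: [-0.5, -0.3, -2.8]
opening: 25.2
gripper_force: 69.5
```

Emit:
jog_arm(rows=[[0,0,0.04,0,0,0],[0,0,0.04,0,0,0],[0,0,0,0,0,0],[0,0,0,0,0,0]])

```text
time_s: 31.25
eef_pos: [530.9, 247.0, 123.9]
tool_rot: [0.77, 0.638, 0.0, 0.0]
ft_force: [-4.7, -1.2, 9.5]
opening: 25.4
gripper_force: 71.2
```

Seated on the collar. I release it.

Emit:
jog_arm(rows=[[0,0,-0.04,0,0,0],[0,0,0,0,0,0]])

```text
time_s: 31.45
eef_pos: [530.9, 247.1, 123.9]
tool_rot: [0.77, 0.638, 0.0, 0.0]
ft_force: [-3.5, -1.0, 6.6]
opening: 25.1
gripper_force: 70.8
```

Emit:
jog_arm(rows=[[0,0,0,0,0,0],[0,0,0,0,0,0],[0,0,0,0,0,0],[0,0,0,0,0,0],[0,0,0,0,0,0],[0,0,0,0,0,0],[0,0,0,0,0,0],[0,0,0,0,0,0]], fingers=-1)

```text
time_s: 32.25
eef_pos: [530.9, 247.0, 123.0]
tool_rot: [0.77, 0.638, -0.0, -0.0]
ft_force: [0.2, 0.3, -0.2]
opening: 85.5
gripper_force: 0.0
```

Emit:
jog_arm(rows=[[0,0,-0.3,0,0,0],[0,0,-0.6,0,0,0],[0,0,-0.8,0,0,0],[0,0,-0.8,0,0,0],[0,0,-0.8,0,0,0],[0,0,-0.8,0,0,0],[0,0,-0.4,0,0,0],[0,0,0,0,0,0],[0,0,0,0,0,0]])

```text
time_s: 33.15
eef_pos: [530.6, 246.9, 235.1]
tool_rot: [0.77, 0.638, -0.0, -0.0]
ft_force: [-0.2, 0.4, -0.1]
opening: 85.4
gripper_force: 0.0
```

Run:
```python
from h import *
st(); a=snap('scene','s13'); cmp('s13'); crop(a,'c8',350,110,430,250,4)
```

```text
t 33.1 [530.64 246.92 235.1 ] yaw -10.72 tilt [-0.0004 -0.0001] F [-0.2  0.4 -0.1] open 85.4 0.0
s0 509 std 1.22 L 20.80 R 19.35 ang 0.0151
s13 521 std 1.34 L 30.36 R 28.94 ang 0.0148
rise L 9.56 R 9.58
```

View pics/c8.png

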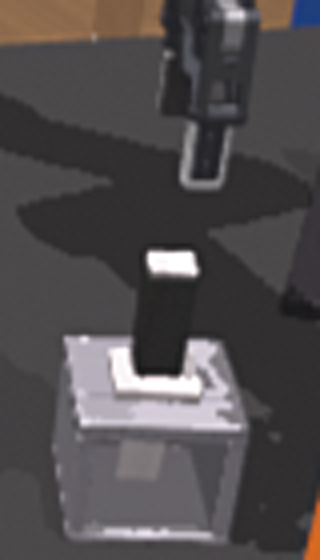

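The wedge hangs upright on its collar in the grey rack (crop 165,310), and the gripper is clear above it.

```bash
python3 -c "
from plant import ctrl
print(ctrl.hand_in())"
```

```text
the job is handed in; nothing more can be done
None
```

I handed the job in at about 33 s: both sides of the cover rose about 9.6 mm from where they started, level with each other to within about 1 mm, and the wedge is back in its rack with the gripper clear; the hand-in call returned no verdict.

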